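# Open the combination padlock and show it to the badge reader

### The job

Turn the dial of the combination padlock clockwise, click by click, until its red pointer clicks in at the green mark, with the lock still lying in its blue nest. Then pull the shackle out as far as it goes, take the open lock by its body, lift it out of the nest and bring it over the middle of the badge reader, dial up and level, about 10 cm above it. Finish while holding it there in the gripper; do not put it down or let go, and leave the jar, the mouse and the cuvette rack where they are.

Things in the scene. Friction and masses are not known exactly. Their poses are not given: they have to be found in the camera images.
- lock: Silvery padlock lying flat, dial up. Body 60 (x) x 54 (y) x 24 mm thick; 0.3 to 0.5 kg in all, centre of mass about 13 mm towards +x once open. Origin: centre of the body's underside, 12 mm above the bench in the nest. x points to the shackle, z out of the dial face. Green mark on top, on its x axis, beside the dial. Its two y sides are free to grasp from above within 18 mm of x = 0.
- dial (a joint): Dial angle about the lock's z (rad): 0 with the red pointer at the green mark, growing counter-clockwise from above. Starts between 0.5 and 2.3; stops at -0.45 and 2.75. It clicks into a notch every 0.524 rad (30 deg), 0 being one, and is drawn in when let go near it; 0.05 to 0.08 N m turn it on. The shackle comes out only within about 0.1 rad of 0.
- dial_grip (a point): Centre of the dark bar on the dial, on the dial's axis (4 mm from the lock's origin towards its -x), 40 mm above the lock's underside. Bar 34 mm long, 12 mm wide, 20 mm tall, on a black disc 42 mm across and 6 mm thick; grasp it across its width. Turns with the dial: x axis along the bar towards the red pointer.
- dial_pointer (a point): Red end of the bar's top, 17 mm from the dial's axis and 10 mm above dial_grip.
- shackle (a joint): How far the shackle is out (m): 0 shut, 0.020 fully out at its stop, sliding along the lock's +x. Some 3 N of friction; it stays where it is left.
- shackle_crown (a point): Middle of the steel shackle's crown: round bar 9 mm thick, straight for 24 mm along the lock's y, 80 mm from the lock's origin along its +x when shut; its centreline 12 mm above the lock's underside, 24 mm above the bench, only bench beneath. 31 mm clear between the legs, 37 mm clear from the crown back to the nest's post. Axes as the lock's.
- nest: Blue holder fixed to the bench; origin at the centre of its underside, axes as the lock's at the start. Base 78 x 70 x 12 mm high; the lock lies on it with 1.5 mm of play and lifts straight up. A post 7 x 14 mm, 20 mm above the base, stands at the lock's +x face between the legs and takes the pull; a rear wall (12 mm) and four corner lips (8 mm) hold the rest.
- reader: Pale grey badge reader fixed to the bench, 110 x 110 mm, 16 mm high, with a teal ring round a dark disc on top; origin at the centre of its underside. The lock's origin shall end above this point.
- jar: Amber glass jar, 60 mm across, 100 mm tall; origin at the centre of its underside. To be left alone.
- mouse: Grey computer mouse 100 x 58 x 26 mm; origin at the centre of its underside. To be left alone.
- cuvette_rack: White cuvette rack 110 x 70 mm, 35 mm high, with cuvettes up to 50 mm; origin at the centre of its underside. To be left alone.
Not all that is in view belongs to the job. Leave any brown look-alike of the lock alone.

How it is judged:
On the way, in this order (a step that is already met when the one before it is completed fails the run):
1. the dial stands in the notch at the green mark (within 0.1 rad), the shackle still shut, the lock in its nest (value of joint dial between -0.1 and 0.1 rad and value of joint shackle below 0.004 m and distance between lock and nest below 0.018 m), for 0.2 s.
2. the shackle is pulled out more than 17 of its 20 mm, the lock still in its nest (value of joint shackle above 0.017 m and distance between lock and nest below 0.018 m), for 0.2 s.
At the end, for the whole second after the job is handed in: The gripper holds the lock still, level within 0.2 rad, its underside 60 to 150 mm above the reader's top, its origin within 35 mm of the reader's centre seen from above, touching neither reader nor nest; shackle out by over 16 mm, dial within 0.15 rad of the green mark (value of joint shackle above 0.016 m and value of joint dial between -0.15 and 0.15 rad and contact force between lock and the fingers above 1 N and contact force between lock and nest below 0.1 N and contact force between lock and reader below 0.1 N and z of lock in the frame of reader between 0.076 and 0.166 m and horizontal distance between lock and reader below 0.035 m and angle between lock's own z axis and vertical below 0.2 rad and linear speed of lock below 0.03 m/s); the arm keeps its last pose, push and grip.
It fails at once if the jar was moved by more than 20 mm (distance of jar from where it was at the start of the episode above 0.02 m).
It fails at once if the mouse was moved by more than 20 mm (distance of mouse from where it was at the start of the episode above 0.02 m).
It fails at once if the cuvette rack was moved by more than 20 mm (distance of cuvette_rack from where it was at the start of the episode above 0.02 m).
It also fails if it takes over 67 s, if anything falls off the work surface, if the arm or the gripper's body presses on something with over 40 N, if the wrist force passes 120 N, or if a joint passes its speed limit or range.

### The arm

A 6-joint arm with a two-finger parallel gripper is mounted at the origin on the work surface. World frame = base frame: x ahead of the robot, y to its left, z up, the work surface at z = 0. Lengths are in m, angles in rad, forces in N, time in s.
With the tool pointing down it reaches from about 0.25 to 0.775 m from the base axis. Payload 4 kg.
Tool frame: the origin (TCP) lies at the very end of the fingers, on their centre line; the grasp point (between the pads) lies 19 mm behind it; z points along the fingers, y is the line along which they close (so a half turn about z gives the same grasp; the last joint's range is limited). The gripper opens to 94 mm and grips with 3 to 60 N. Pads are 16 mm wide; open, the fingers measure 119 mm over their backs; the gripper's body (75 mm by 177 mm) begins 78 mm behind the grasp point.
Start: joints at [1.19, 0.087, 1.371, -0, 1.684, -0.103], TCP at [0.151, 0.529, 0.206] pointing down, gripper open.
Joint ranges: [-3.1, 3.1], [-0.76, 2.03], [0.27, 2.55], [-1.08, 4.22], [0.17, 2.65], [-2.57, 2.57]. Speed limits (rad/s): [2.79, 2.79, 3.14, 3.14, 3.14, 3.14].

### API

Orientations are given as a unit quaternion [x, y, z, w].
In Python, from cell import sense, imaging, ticket gives the robot as it stands.
- The arm moves only by the shell command python3 -m inch 'ROWS' [OPENING] [FORCE]. ROWS is JSON, a list that holds one entry, the list of rows, each a list of 4 numbers: the shift along the tool's x, y, z in cm, then the turn about the tool's z in degrees. A call has 1 to 20 rows; each row is the pose to reach, as a shift and turn from the pose commanded when the call began, along the tool's axes at that moment; what a row does not reach only later rows make up. A row lasts 1/10 s, in which the tool goes at most 50 mm and 8.59 degrees, less where a joint would pass 70% of its speed; a pose out of reach is approached as far as the arm can. A call with a gripper value outside its range is refused whole. OPENING is the opening, from -1 (shut) to 1 (fully open), so that 0 is half open, set as the call begins (- or left out, the last holds). The fingers move at their own pace and stop on an object; FORCE is the grip in N (left out, the last holds). Time passes only in rows, so rows that repeat a pose let the fingers close. It gives the time, the measured TCP pose, the force, the opening and the grip force at its end, in the units of the state.
- sense(): the state, without advancing time (a new reading comes with each control period).
- imaging.get_image(name): name is "scene" or "top" or "wrist"; returns a dict with "frame" (480x640x3 uint8, red, green, blue), "fx", "fy", "cx", "cy" (pixels), "extrinsics" (4x4, takes a point from camera to world coordinates); the wrist camera has in their place "hand_eye" (4x4, takes a point from camera to tool coordinates, whose origin is the TCP and whose axes are the flange's). Camera axes: x right, y down, z forward; pixel columns grow to the right and rows downward; lengths in m; the calibration is good to about 2 mm. A picture is of the moment at which its call begins: read the wrist's pose just before it. There is no depth.
- ticket.job_done(): hands the job in; it is judged then, once.
The state is a dict: "clock": time; "joints": joint angles; "dq": joint speeds; "tau": joint torques, N m; "eef_pos": TCP position; "orientation": TCP orientation; "force": force on the tool from outside, world axes, zero at the start; "torque": the same for the moment, N m; "grip_width": finger opening in m; "grip_force": force on a finger pad.
Only numpy, scipy, OpenCV 4.12 (cv2) and the standard library are available. Lean on these libraries where they do the work, as an engineer would, in place of code of your own. Each camera call takes 0.05 s, during which the arm holds its last target. There are 200 camera calls.

## Working session

There is one attempt and no reset: what is moved stays moved. The work goes in short steps, Python scripts to look and compute and a shell command to move; the robot and the scene stay as the last step left them, time stands still between calls to the robot, and variables do not carry over. Pictures are saved under pics/ and viewed, at most 10 in all, crops included, and the job is handed in when it is done.

```bash
ls; mkdir -p pics
python3 - <<'E'
from cell import sense, imaging
import cv2,numpy as np
s=sense();print(s)
for n in("scene","top"):
    d=imaging.get_image(n);cv2.imwrite(f"pics/{n}0.png",d["frame"][:,:,::-1]);np.savez(f"{n}0.npz",**d)
    print(n,d["fx"],d["cx"],d["cy"],np.round(d["extrinsics"],3).tolist())
E
```

```text
pics
{'clock': 0.0, 'joints': array([ 1.18993836e+00,  8.79271520e-02,  1.37226501e+00, -1.25695397e-05,
        1.68358314e+00, -1.03081379e-01]), 'dq': array([-0.00188566,  0.00172008,  0.00030534, -0.00088444, -0.00062638,
        0.00258371]), 'tau': array([-1.29177941e-03, -3.40165365e+01, -3.02433300e+01,  7.16856821e-02,
        3.29183810e-02, -1.58140456e-04]), 'eef_pos': array([0.1506121 , 0.52840123, 0.20431394]), 'orientation': array([ 1.38442812e-01,  9.90369828e-01, -1.06102661e-03, -2.55434022e-04]), 'force': array([ 0.49152521, -0.20293952,  0.59146166]), 'torque': array([ 0.00689978, -0.0236567 , -0.05800725]), 'grip_force': 0.0, 'grip_width': 0.09406676178208959}
scene 573.7937548409035 321.34444338040976 248.9450080810986 [[0.846, 0.308, -0.434, 1.281], [0.532, -0.474, 0.701, -1.178], [0.01, -0.825, -0.566, 1.011], [0.0, 0.0, 0.0, 1.0]]
top 555.3388675841234 320.04915273562204 242.35780421538942 [[0.005, -0.996, 0.089, 0.465], [-1.0, -0.005, -0.003, -0.01], [0.003, -0.089, -0.996, 1.298], [0.0, 0.0, 0.0, 1.0]]
```

View pics/top0.png

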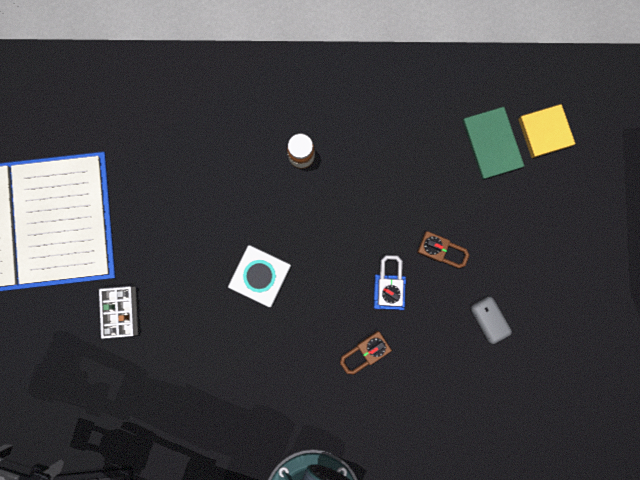

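View pics/scene0.png

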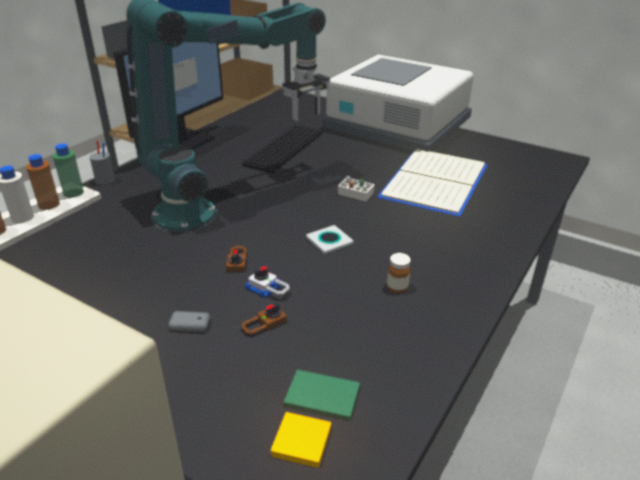

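The top view shows the lock in the blue nest at about (390,290) with its shackle pointing up (+x). The reader is at (260,276). There are brown decoys at (365,353) and (443,250), the mouse is at (491,320) and the jar at (300,150).

```bash
cat > h.py <<'E'
import numpy as np,cv2
from cell import sense,imaging
from scipy.spatial.transform import Rotation as R
def ray(d,T,uv,z):
    v=T[:3,:3]@np.array([(uv[0]-d["cx"])/d["fx"],(uv[1]-d["cy"])/d["fy"],1.]);o=T[:3,3]
    return o+v*(z-o[2])/v[2]
def tcp():
    s=sense();T=np.eye(4);T[:3,:3]=R.from_quat(s["orientation"]).as_matrix();T[:3,3]=s["eef_pos"];return T
def wrist(name):
    T=tcp();d=imaging.get_image("wrist");cv2.imwrite(f"pics/{name}.png",d["frame"][:,:,::-1])
    return d,T,T@d["hand_eye"]
def masks(f):
    h=cv2.cvtColor(f,cv2.COLOR_RGB2HSV);H,S,V=cv2.split(h)
    return dict(red=((H<6)|(H>174))&(S>140)&(V>80),green=(H>40)&(H<80)&(S>100)&(V>60),blue=(H>100)&(H<130)&(S>120)&(V>60),teal=(H>80)&(H<98)&(S>80)&(V>80))
def rel(p,T):  # world point in tool axes, cm
    return np.round((T[:3,:3].T@(np.asarray(p)-T[:3,3]))*100,2)
E
python3 - <<'E'
from h import *
d=dict(np.load("top0.npz"));f=d["frame"];T=d["extrinsics"];m=masks(f)
def c(mask,x0,x1,y0,y1):
    k=np.zeros_like(mask);k[y0:y1,x0:x1]=mask[y0:y1,x0:x1];ys,xs=np.nonzero(k);return len(xs),np.array([xs.mean(),ys.mean()]),np.column_stack([xs,ys])
n,p,_=c(m["teal"],225,295,240,310);print("reader",n,p,ray(d,T,p,.016))
n,p,pts=c(m["blue"],365,415,250,320);print("nest",n,cv2.minAreaRect(pts.astype(np.float32)),[ray(d,T,q,.012).round(4) for q in cv2.boxPoints(cv2.minAreaRect(pts.astype(np.float32)))])
n,p,_=c(m["red"],365,415,250,320);print("red",n,p,ray(d,T,p,.062))
n,p,_=c(m["green"],365,415,250,320);print("green",n,p,ray(d,T,p,.036))
h=cv2.cvtColor(f,cv2.COLOR_RGB2HSV);w=(h[...,1]<60)&(h[...,2]>120)
n,p,pts=c(w,365,415,245,272);print("shackle",n,ray(d,T,pts[pts[:,1]<pts[:,1].min()+5].mean(0),.024))
print(tcp().round(3).tolist()); dd=imaging.get_image("wrist");print(np.round(dd["hand_eye"],3).tolist(),dd["fx"])
cv2.imwrite("pics/crop.png",cv2.resize(f[235:325,350:430,::-1],None,fx=6,fy=6,interpolation=cv2.INTER_CUBIC))
E
```

```text
reader 317 [259.11671924 275.57728707] [0.50207058 0.12737728 0.016     ]
nest 371 ((389.5276794433594, 292.00152587890625), (32.11714172363281, 34.66876220703125), 3.1798300743103027) [array([ 0.4279, -0.1342,  0.012 ]), array([ 0.5075, -0.139 ,  0.012 ]), array([ 0.5038, -0.2132,  0.012 ]), array([ 0.4242, -0.2081,  0.012 ])]
red 31 [388.25806452 291.25806452] [ 0.46735551 -0.16443637  0.062     ]
green 4 [391.  281.5] [ 0.48948798 -0.17405631  0.036     ]
shackle 155 [ 0.54407816 -0.17623086  0.024     ]
[[-0.962, 0.274, -0.001, 0.151], [0.274, 0.962, -0.002, 0.528], [0.0, -0.002, -1.0, 0.204], [0.0, 0.0, 0.0, 1.0]]
[[0.001, -0.958, -0.285, 0.082], [1.0, 0.001, 0.001, -0.001], [-0.0, -0.285, 0.958, -0.178], [0.0, 0.0, 0.0, 1.0]] 379.76585352770206
```

View pics/crop.png

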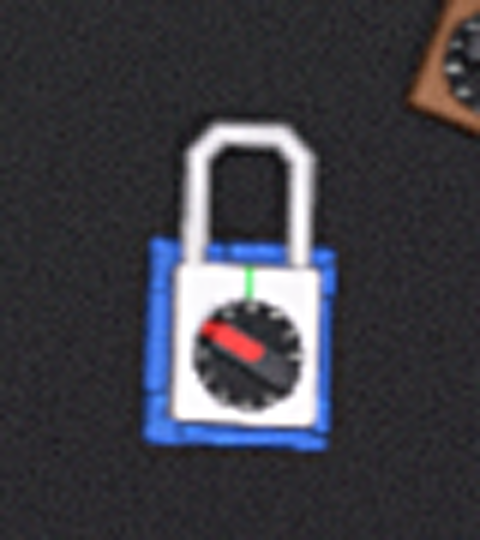

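The crop shows the red pointer about 60° counter-clockwise of the green mark, which is two notches. The lock's yaw is about -3°. Next I move above the lock with tool x along the bar.

```bash
python3 -m inch '[[[-5,-6,0,8],[-10,-12,0,16],[-15,-18,0,24],[-20,-24,0,32],[-25,-30,0,40],[-30,-36,0,48],[-35,-42,0,56],[-40,-48,1,64],[-44,-53,2,72],[-49.5,-58.9,3,80],[-49.5,-58.9,3,88],[-49.5,-58.9,3,96],[-49.5,-58.9,3,104],[-49.5,-58.9,3,107],[-49.5,-58.9,3,107],[-49.5,-58.9,3,107],[-49.5,-58.9,3,107],[-49.5,-58.9,3,107],[-49.5,-58.9,3,107],[-49.5,-58.9,3,107]]]' 1
cat > look.py <<'E'
import sys
from h import *
d,T,C=wrist(sys.argv[1]);m=masks(d["frame"]);print(T.round(4).tolist())
for k,z in(("red",.062),("green",.036),("blue",.012)):
    n,l,st,ce=cv2.connectedComponentsWithStats(m[k].astype(np.uint8))
    for i in range(1,n):
        if st[i,4]>40: print(k,st[i].tolist(),ce[i].round(1),"axis?",ray(d,C,ce[i],z).round(4))
E
python3 look.py w1
```

```text
clock: 2.15
eef_pos: [0.4652, -0.172, 0.1759]
orientation: [0.878, 0.479, 0.0, 0.0]
force: [0.7, 0.1, -0.3]
grip_width: 0.0939
grip_force: 0.0
[[0.542, 0.8404, 0.0007, 0.4652], [0.8404, -0.542, -0.0, -0.172], [0.0004, 0.0006, -1.0, 0.1759], [0.0, 0.0, 0.0, 1.0]]
red [317, 203, 8, 6, 43] [320.6 205.6] axis? [ 0.4765 -0.1569  0.062 ]
red [490, 254, 9, 20, 142] [494.  263.1] axis? [ 0.5701 -0.2746  0.062 ]
red [164, 261, 19, 12, 63] [172.4 266. ] axis? [ 0.3466 -0.1336  0.062 ]
green [481, 267, 6, 12, 51] [483.4 272.4] axis? [ 0.5635 -0.2928  0.036 ]
blue [270, 162, 79, 104, 441] [304.9 210. ] axis? [ 0.4562 -0.1618  0.012 ]
blue [351, 184, 20, 28, 93] [358.6 195.9] axis? [ 0.5047 -0.1773  0.012 ]
```

View pics/w1.png

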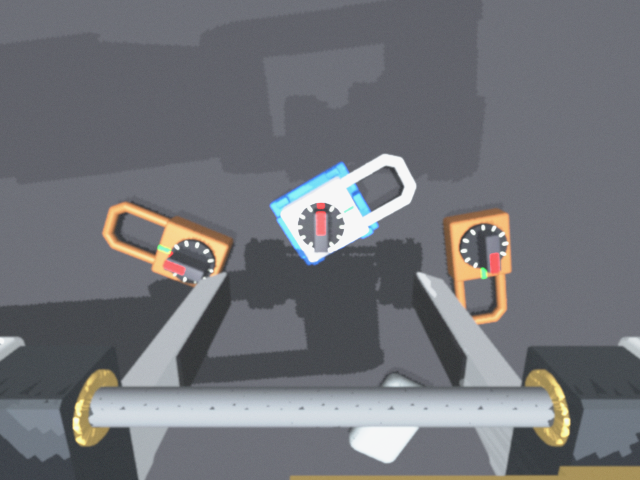

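The wrist view shows the lock at about (320,215) with the bar nearly aligned to tool x. The pointer end is at about (320,206), and decoys are on either side. Now a finer metric measurement.

```bash
cat > meas.py <<'E'
import sys
from h import *
d,T,C=wrist(sys.argv[1]);f=d["frame"];H,S,V=cv2.split(cv2.cvtColor(f,cv2.COLOR_RGB2HSV))
# rectify plane z to metric image, 4 px/mm, centred on c
def rect(z,c,half=.08,s=2000):
    w=[[c[0]+half,c[1]+half],[c[0]+half,c[1]-half],[c[0]-half,c[1]-half],[c[0]-half,c[1]+half]]
    Ci=np.linalg.inv(C);px=[]
    for q in w:
        p=Ci@np.array([*q,z,1]);px.append([d["fx"]*p[0]/p[2]+d["cx"],d["fy"]*p[1]/p[2]+d["cy"]])
    n=2*half*s
    return cv2.warpPerspective(f,cv2.getPerspectiveTransform(np.float32(px),np.float32([[0,0],[n,0],[n,n],[0,n]])),(int(n),int(n)))
c=(.4662,-.1737);half=.08;s=2000
def w(p): return np.array([c[0]+half-p[1]/s,c[1]+half-p[0]/s])
def big(m):
    n,l,st,ce=cv2.connectedComponentsWithStats(m.astype(np.uint8));i=1+np.argmax(st[1:,4]);return (l==i)
def hsv(z): return cv2.split(cv2.cvtColor(rect(z,c),cv2.COLOR_RGB2HSV))
h,sa,v=hsv(.036)
body=((sa<60)&(v>150)).astype(np.uint8);body=cv2.morphologyEx(body,cv2.MORPH_CLOSE,np.ones((9,9)))
cn,_=cv2.findContours(body,cv2.RETR_EXTERNAL,cv2.CHAIN_APPROX_NONE);cn=max(cn,key=cv2.contourArea)
fill=cv2.drawContours(np.zeros_like(body),[cn],-1,1,-1);fill=cv2.morphologyEx(fill,cv2.MORPH_OPEN,cv2.getStructuringElement(cv2.MORPH_ELLIPSE,(45,45)))
rp=np.argwhere(big(fill))[:,::-1].astype(np.float32);r=cv2.minAreaRect(rp);b=cv2.boxPoints(r)
e=[w(b[i])-w(b[i-1]) for i in range(4)]
print("body c",w(r[0]).round(4),"size mm",np.array(r[1])/2,"edge yaw",[round(np.degrees(np.arctan2(q[1],q[0])),1) for q in e])
h,sa,v=hsv(.062)
red=big(((h<10)|(h>170))&(sa>100)&(v>60));rp=np.argwhere(red)[:,::-1].astype(np.float32);r=cv2.minAreaRect(rp);b=cv2.boxPoints(r)
print("red c",w(r[0]).round(4),"size",np.array(r[1])/2,[ (round(np.degrees(np.arctan2(*(w(b[i])-w(b[i-1]))[::-1])),1)) for i in range(4)])
h,sa,v=hsv(.036);g=(h>35)&(h<85)&(sa>60)&(v>60);g[np.hypot(*(np.mgrid[0:320,0:320]-160))>80]=0
if g.any(): print("green",w(np.argwhere(g)[:,::-1].mean(0)).round(4),g.sum())
h,sa,v=hsv(.024);k=cv2.morphologyEx(((sa<60)&(v>150)).astype(np.uint8),cv2.MORPH_CLOSE,np.ones((5,5)))
rp=np.argwhere(big(k))[:,::-1];ps=np.array([w(q) for q in rp]);t=ps[:,0].max();print("shackle xmax",t,"y at crown",ps[ps[:,0]>t-.006][:,1].mean())
out=np.hstack([rect(.036,c),rect(.062,c)]);cv2.imwrite(f"pics/{sys.argv[1]}r.png",out[:,:,::-1])
print("tcp",T[:3,3].round(4),"xyaw",np.degrees(np.arctan2(T[1,0],T[0,0])).round(2))
E
python3 meas.py w2
```

```text
body c [ 0.4925 -0.1761] size mm [ 57.22118378 108.96794891] edge yaw [np.float32(87.6), np.float32(-2.4), np.float32(-92.4), np.float32(177.6)]
red c [ 0.4693 -0.1687] size [19.8080864   7.63168669] [np.float32(59.0), np.float32(-31.0), np.float32(-121.0), np.float32(149.0)]
green [ 0.4921 -0.1772] 46
shackle xmax 0.5462 y at crown -0.17920386740331493
tcp [ 0.4652 -0.1721  0.176 ] xyaw 57.18
```

View pics/w2r.png

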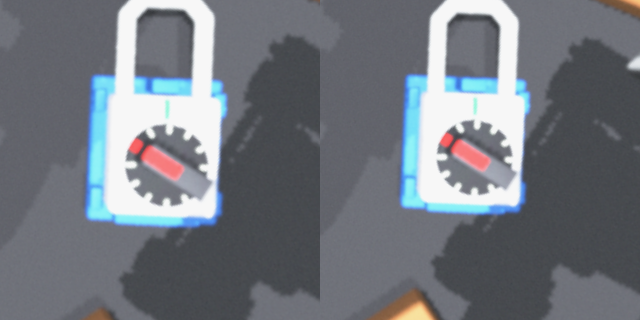

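The bar centre is about (0.464,-0.175), with the bar at yaw 57°, the same as the tool. The dial is about 60° from the mark and the lock's yaw is about -3°. I'll descend with the gripper part closed.

```bash
python3 -m inch '[[[-0.3,0.1,2,0],[-0.3,0.1,4,0],[-0.3,0.1,7,0],[-0.3,0.1,10,0],[-0.3,0.1,11.5,0],[-0.3,0.1,12.5,0],[-0.3,0.1,13,0],[-0.3,0.1,13,0],[-0.3,0.1,13,0]]]' -0.15
python3 - <<'E'
from h import *
wrist("w3");print(sense()["force"],sense()["torque"])
E
```

```text
clock: 3.15
eef_pos: [0.4653, -0.1766, 0.0466]
orientation: [0.878, 0.478, 0.001, 0.001]
force: [0.2, 0.0, 1.4]
grip_width: 0.0401
grip_force: 0.0
[ 0.02563762 -0.72364255 -0.22255823] [-0.08944416  0.09829145 -0.03600344]
```

View pics/w3.png

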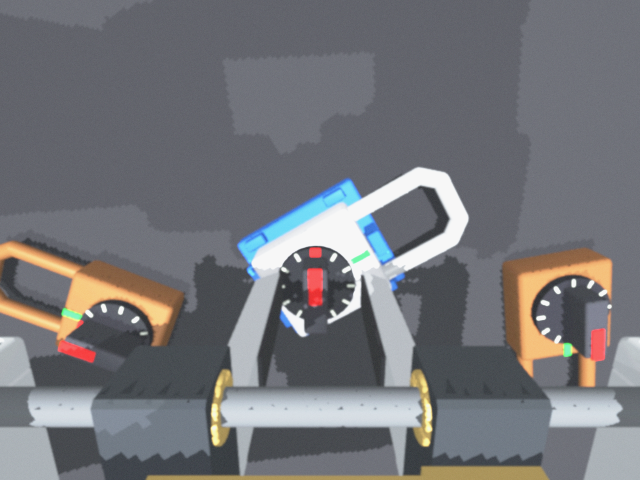

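The fingers straddle the bar, which sits at column 315 against a finger midpoint of about 319. I shift by about -2 mm in y and close.

```bash
python3 -m inch '[[[0.05,-0.2,0,0],[0.05,-0.2,0,0],[0.05,-0.2,0,0],[0.05,-0.2,0,0],[0.05,-0.2,0,0],[0.05,-0.2,0,0],[0.05,-0.2,0,0]]]' -1 20; python3 -c "
from h import *
s=sense();T=tcp();print(T[:3,:3].T@s['force'],s['torque'],T[:3,3])"
```

```text
clock: 3.9
eef_pos: [0.4631, -0.1747, 0.0456]
orientation: [0.878, 0.478, 0.0, -0.0]
force: [-0.5, 1.5, 0.9]
grip_width: 0.0118
grip_force: 20.0
[ 0.99650842 -1.24107992 -0.93619591] [ 0.06515831  0.26810088 -0.01019665] [ 0.46311999 -0.17472965  0.04564076]
```

```bash
python3 -m inch '[[[0,0,0,5],[0,0,0,10],[0,0,0,15],[0,0,0,20],[0,0,0,25],[0,0,0,30],[0,0,0,30],[0,0,0,30],[0,0,0,30]]]'; python3 -c "
from h import *
s=sense();T=tcp();print(T[:3,:3].T@s['force'],s['torque'],T[:3,3],np.degrees(np.arctan2(T[1,0],T[0,0])))"
```

```text
clock: 4.8
eef_pos: [0.4636, -0.1749, 0.0457]
orientation: [0.972, 0.235, 0.0, 0.0]
force: [1.4, -1.1, 2.4]
grip_width: 0.0119
grip_force: 20.0
[ 0.76078985  1.61903569 -2.36307366] [-0.0307125  -0.13779101 -0.10725854] [ 0.46358548 -0.17494415  0.04567438] 27.147682702658855
```

```bash
python3 -m inch '[[[0,0,0,5],[0,0,0,10],[0,0,0,15],[0,0,0,20],[0,0,0,25],[0,0,0,30],[0,0,0,30],[0,0,0,30],[0,0,0,30]]]'; python3 -c "
from h import *
s=sense();T=tcp();print(T[:3,:3].T@s['force'],s['torque'],T[:3,3],np.degrees(np.arctan2(T[1,0],T[0,0])))"; python3 -m inch '[[[0,0,0,0],[0,0,0,0],[0,0,0,0],[0,0,0,0]]]' -0.15; python3 look.py w4
```

```text
clock: 5.7
eef_pos: [0.4635, -0.175, 0.0457]
orientation: [1.0, -0.025, 0.0, 0.0]
force: [0.9, 0.4, -0.0]
grip_width: 0.0119
grip_force: 20.0
[ 0.8649149  -0.44572596  0.03548616] [-0.00281382 -0.10153167 -0.04998777] [ 0.46348219 -0.17496622  0.04565031] -2.8351669876547274
clock: 6.1
eef_pos: [0.4628, -0.1747, 0.0451]
orientation: [1.0, -0.025, -0.0, -0.0]
force: [-0.2, 0.4, 0.7]
grip_width: 0.039
grip_force: 0.0
[[0.9987, -0.0507, -0.0008, 0.4628], [-0.0507, -0.9987, 0.0004, -0.1747], [-0.0009, -0.0004, -1.0, 0.0451], [0.0, 0.0, 0.0, 1.0]]
red [542, 28, 45, 31, 710] [564.2  43.5] axis? [ 0.5707 -0.275   0.062 ]
red [317, 248, 12, 9, 103] [322.4 252. ] axis? [ 0.4905 -0.1779  0.062 ]
red [315, 269, 15, 37, 514] [322.1 287. ] axis? [ 0.4734 -0.1769  0.062 ]
green [556, 64, 23, 13, 160] [568.7  69.3] axis? [ 0.5637 -0.2938  0.036 ]
green [320, 224, 7, 18, 107] [323.5 233.1] axis? [ 0.4915 -0.1786  0.036 ]
blue [296, 191, 57, 22, 603] [321.3 198.2] axis? [ 0.505  -0.1781  0.012 ]
blue [370, 191, 15, 86, 486] [377.4 237.4] axis? [ 0.4802 -0.2095  0.012 ]
blue [259, 192, 19, 84, 606] [266.7 235.5] axis? [ 0.4846 -0.1454  0.012 ]
blue [285, 323, 25, 3, 72] [296.8 324. ] axis? [ 0.4261 -0.1589  0.012 ]
blue [333, 324, 25, 2, 41] [343.7 324.6] axis? [ 0.4242 -0.1881  0.012 ]
```

View pics/w4.png

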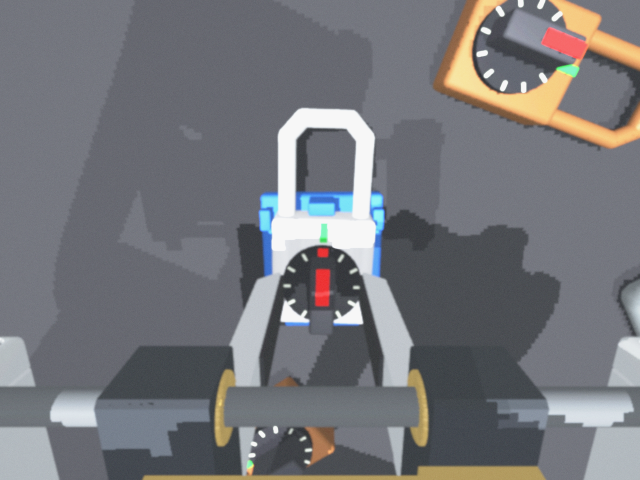

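The pointer (322,252) is now at the green mark (323,233). I work out the crown position from this same picture: outer edge at about row 109, inner edge at about row 128, column 326.

Run:
```python
from h import *
f=cv2.imread("pics/w4.png");d=imaging.get_image("wrist");T=tcp();C=T@d["hand_eye"]
for col in(315,326,337):
    v=f[90:150,col].min(1).astype(int);r=np.nonzero(v>150)[0]+90
    a=ray(d,C,(col,r.min()),.024);b=ray(d,C,(col,r.max()+1),.024);print(r.min(),r.max(),a.round(4),b.round(4),((a+b)/2).round(4),rel((a+b)/2,T))
row=f[160].min(1);c=np.nonzero(row[260:400]>150)[0]+260;print(c.min(),c.max(),ray(d,C,((c.min()+c.max())/2,160),.024))
print(sense()["joints"])
```

```text
108 127 [ 0.5532 -0.1774  0.024 ] [ 0.5437 -0.1769  0.024 ] [ 0.5485 -0.1772  0.024 ] [ 8.55 -0.19  2.12]
109 127 [ 0.5525 -0.1829  0.024 ] [ 0.5434 -0.1825  0.024 ] [ 0.5479 -0.1827  0.024 ] [8.53 0.37 2.12]
109 128 [ 0.5522 -0.1884  0.024 ] [ 0.5426 -0.188   0.024 ] [ 0.5474 -0.1882  0.024 ] [8.51 0.92 2.12]
278 372 [ 0.5274642  -0.18120838  0.024     ]
[-4.75500331e-01  5.56091515e-02  1.73022436e+00  3.41435571e-05
  1.35634688e+00  1.14604098e+00]
```

```bash
python3 -m inch '[[[0,0,-2,0],[0,0,-4,0],[0,0,-6,0],[2,0,-6,-8],[4,0.1,-6,-16],[6,0.2,-6,-24],[8.5,0.2,-6,-32],[8.5,0.2,-6,-40],[8.5,0.2,-6,-48],[8.5,0.2,-6,-56],[8.5,0.2,-6,-64],[8.5,0.2,-6,-72],[8.5,0.2,-6,-80],[8.5,0.2,-6,-88],[8.5,0.2,-6,-90],[8.5,0.2,-6,-90],[8.5,0.2,-6,-90],[8.5,0.2,-6,-90]]]' -0.36
python3 look.py w5
```

```text
clock: 8.0
eef_pos: [0.5479, -0.1811, 0.1054]
orientation: [0.725, 0.689, 0.0, -0.0]
force: [0.6, 0.0, 0.2]
grip_width: 0.0301
grip_force: 0.0
[[0.0514, 0.9987, -0.0001, 0.5479], [0.9987, -0.0514, 0.0001, -0.1811], [0.0001, -0.0001, -1.0, 0.1054], [0.0, 0.0, 0.0, 1.0]]
red [219, 243, 8, 10, 74] [222.5 247.4] axis? [ 0.489  -0.1708  0.062 ]
red [183, 253, 32, 11, 251] [197.5 258.1] axis? [ 0.4726 -0.177   0.062 ]
red [355, 372, 10, 16, 95] [359.9 380.9] axis? [ 0.5712 -0.2719  0.062 ]
green [344, 376, 7, 11, 48] [347.8 381.8] axis? [ 0.5641 -0.2925  0.036 ]
blue [156, 185, 110, 22, 502] [214.7 189.2] axis? [ 0.4744 -0.1427  0.012 ]
blue [152, 208, 10, 40, 108] [156.7 232.2] axis? [ 0.427  -0.1726  0.012 ]
blue [251, 221, 18, 39, 392] [261.3 241.9] axis? [ 0.5041 -0.1842  0.012 ]
blue [247, 273, 21, 8, 91] [255.6 276.3] axis? [ 0.4971 -0.2117  0.012 ]
```

View pics/w5.png

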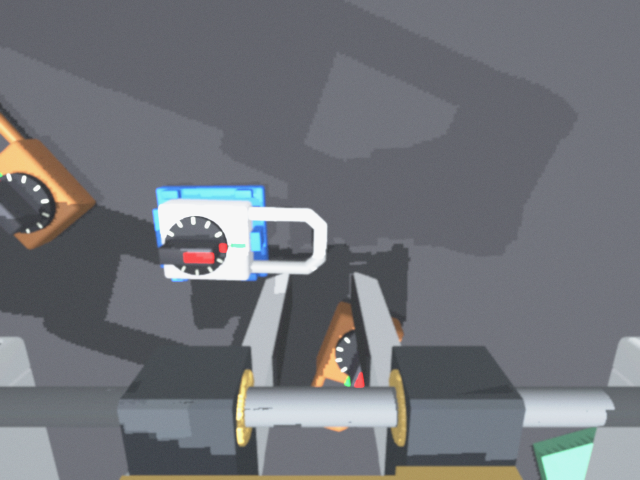

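The crown is at about (320,243), centred between the fingertips (column 320). I'll descend, grip and pull.

```bash
python3 -m inch '[[[0,0,2,0],[0,0,4,0],[0,0,6,0],[0,0,7.5,0],[0,0,8.5,0],[0,0,9.2,0],[0,0,9.5,0],[0,0,9.5,0],[0,0,9.5,0]]]'; python3 -m inch '[[[0,0,0,0],[0,0,0,0],[0,0,0,0],[0,0,0,0],[0,0,0,0],[0,0,0,0]]]' -1 15
```

```text
clock: 8.95
eef_pos: [0.5485, -0.1813, 0.0113]
orientation: [0.725, 0.689, 0.0, 0.001]
force: [-0.4, -0.3, -0.3]
grip_width: 0.03
grip_force: 0.0
clock: 9.55
eef_pos: [0.5477, -0.181, 0.0105]
orientation: [0.725, 0.689, -0.0, -0.0]
force: [-1.2, 1.1, 1.7]
grip_width: 0.0087
grip_force: 15.0
```

```bash
python3 -m inch '[[[0,0.2,0,0],[0,0.4,0,0],[0,0.6,0,0],[0,0.8,0,0],[0,1.0,0,0],[0,1.2,0,0],[0,1.4,0,0],[0,1.6,0,0],[0,1.8,0,0],[0,1.9,0,0],[0,2.0,0,0],[0,2.0,0,0],[0,2.0,0,0]]]'
```

```text
clock: 10.85
eef_pos: [0.568, -0.1822, 0.0105]
orientation: [0.725, 0.689, 0.0, 0.0]
force: [-1.4, 0.8, 0.8]
grip_width: 0.0086
grip_force: 15.0
```

```bash
python3 -m inch '[[[0,0.05,0,0],[0,0.1,0,0],[0,0.15,0,0],[0,0.2,0,0],[0,0.2,0,0],[0,0.2,0,0],[0,0.2,0,0]]]'
```

```text
clock: 11.55
eef_pos: [0.5681, -0.182, 0.0099]
orientation: [0.725, 0.689, -0.001, -0.002]
force: [-6.5, 0.7, 2.5]
grip_width: 0.0084
grip_force: 15.0
```

The pull reached the stop: force rose to 6.5 N with no further travel. I release, rise and move over the body.

```bash
python3 -m inch '[[[0,0,0,0],[0,0,0,0],[0,0,0,0],[0,0,-2,0],[0,0,-5,0],[0,0,-8,0],[0,0,-10,0],[0,0,-10,0]]]' -0.36; python3 -m inch '[[[0,-2,0,8],[0.1,-4,0,16],[0.2,-6,0,24],[0.2,-8,0,32],[0.2,-9.2,0,40],[0.2,-9.2,0,48],[0.2,-9.2,0,56],[0.2,-9.2,0,64],[0.2,-9.2,0,72],[0.2,-9.2,0,80],[0.2,-9.2,0,88],[0.2,-9.2,0,90],[0.2,-9.2,0,90],[0.2,-9.2,0,90]]]' 0.7; python3 look.py w6
python3 - <<'E'
from h import *
f=cv2.imread("pics/w6.png");d=imaging.get_image("wrist");C=tcp()@d["hand_eye"]
for col in(315,322,330):
    v=f[:300,col].min(1).astype(int);r=np.nonzero(v>150)[0];r=r[r<r.min()+25];print(col,r.min(),r.max(),ray(d,C,(col,(r.min()+r.max()+1)/2),.024).round(4))
E
```

```text
clock: 12.35
eef_pos: [0.573, -0.1833, 0.1152]
orientation: [0.725, 0.689, 0.002, 0.005]
force: [1.0, -0.2, 0.0]
grip_width: 0.0302
grip_force: 0.0
clock: 13.75
eef_pos: [0.4779, -0.1754, 0.1094]
orientation: [1.0, -0.025, -0.0, -0.0]
force: [0.1, -0.2, -0.1]
grip_width: 0.0798
grip_force: 0.0
[[0.9987, -0.05, -0.001, 0.4779], [-0.05, -0.9987, 0.0007, -0.1754], [-0.001, -0.0006, -1.0, 0.1094], [0.0, 0.0, 0.0, 1.0]]
red [478, 84, 31, 18, 300] [492.9  92.7] axis? [ 0.5721 -0.2771  0.062 ]
red [319, 237, 9, 7, 61] [322.9 240. ] axis? [ 0.4908 -0.1783  0.062 ]
red [318, 251, 11, 28, 280] [322.5 264.5] axis? [ 0.4745 -0.1774  0.062 ]
red [267, 426, 14, 8, 68] [272.5 428.5] axis? [ 0.3482 -0.1346  0.062 ]
green [498, 104, 14, 9, 59] [505.3 107.3] axis? [ 0.5642 -0.2967  0.036 ]
blue [273, 196, 15, 98, 769] [279.9 243.9] axis? [ 0.4734 -0.1449  0.012 ]
blue [303, 196, 42, 16, 349] [321.8 200.7] axis? [ 0.5053 -0.1784  0.012 ]
blue [359, 196, 11, 98, 589] [364.2 247.7] axis? [ 0.4672 -0.2091  0.012 ]
blue [294, 295, 20, 5, 83] [303.2 297.4] axis? [ 0.4277 -0.1598  0.012 ]
blue [330, 296, 22, 4, 52] [342.6 297.8] axis? [ 0.4259 -0.1912  0.012 ]
315 102 116 [ 0.5693 -0.1772  0.024 ]
322 102 116 [ 0.569  -0.1818  0.024 ]
330 102 116 [ 0.5688 -0.1871  0.024 ]
```

View pics/w6.png

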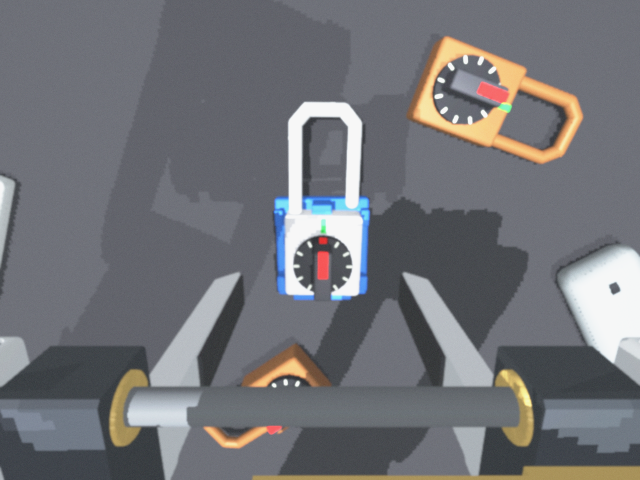

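The shackle is out about 20.5 mm (crown at x 0.569), the dial is at the mark, and the lock is in its nest, centred at column 323. I descend on the body sides and grip.

```bash
python3 -m inch '[[[0,0,2,0],[0,0.05,4,0],[0,0.05,6,0],[0,0.05,7.5,0],[0,0.05,8.5,0],[0,0.05,9,0],[0,0.05,9.2,0],[0,0.05,9.2,0],[0,0.05,9.2,0]]]'; python3 -m inch '[[[0,0,0,0],[0,0,0,0],[0,0,0,0],[0,0,0,0],[0,0,0,0],[0,0,0,0],[0,0,0,0]]]' -1 40
```

```text
clock: 14.75
eef_pos: [0.4787, -0.1764, 0.0193]
orientation: [1.0, -0.025, 0.001, 0.0]
force: [0.3, -0.2, -0.4]
grip_width: 0.0798
grip_force: 0.0
clock: 15.45
eef_pos: [0.4775, -0.176, 0.0184]
orientation: [1.0, -0.025, -0.001, -0.0]
force: [-2.8, 0.4, 2.0]
grip_width: 0.0536
grip_force: 41.2
```

```bash
python3 -m inch '[[[0,0,-0.3,0],[0,0,-0.8,0],[0,0,-1.5,0],[0,0,-2.5,0],[0,0,-3.5,0],[0,0,-5,0],[0,0,-6.5,0],[0,0,-8,0],[0,0,-9.2,0],[0,0,-10,0],[0,0,-10.4,0],[0,0,-10.4,0],[0,0,-10.4,0]]]'; python3 -m inch '[[[0.1,-0.5,0,0],[0.2,-1.5,0,0],[0.3,-3,0,0],[0.4,-5,0,0],[0.5,-7.5,0,0],[0.6,-10,0,0],[0.7,-12.5,0,0],[0.9,-15,0,0],[1.1,-17.5,0,0],[1.2,-20,0,0],[1.4,-22.5,0,0],[1.5,-25,0,0],[1.6,-27,0,0],[1.7,-28.5,0,0],[1.8,-29.7,0,0],[1.8,-30.2,0,0],[1.8,-30.4,0,0],[1.8,-30.4,0,0],[1.8,-30.4,0,0],[1.8,-30.4,0,0]]]'; python3 look.py w7
python3 - <<'E'
from h import *
d=imaging.get_image("top");f=d["frame"];m=masks(f);ys,xs=np.nonzero(m["teal"]);print(len(xs))
h=cv2.cvtColor(f,cv2.COLOR_RGB2HSV)
cv2.imwrite("pics/fin.png",np.vstack([np.hstack([cv2.imread("pics/w7.png"),f[:,:,::-1]])])[::1,::1][:, :][::2,::2])
E
```

```text
clock: 16.75
eef_pos: [0.4777, -0.1758, 0.1218]
orientation: [1.0, -0.025, -0.001, -0.0]
force: [-0.1, 0.9, -3.9]
grip_width: 0.0541
grip_force: 40.0
clock: 18.75
eef_pos: [0.5116, 0.126, 0.1225]
orientation: [1.0, -0.026, 0.0, 0.0]
force: [0.3, 0.1, -4.1]
grip_width: 0.0536
grip_force: 40.0
[[0.9986, -0.052, 0.0, 0.5116], [-0.052, -0.9986, -0.0001, 0.126], [0.0, 0.0001, -1.0, 0.1225], [0.0, 0.0, 0.0, 1.0]]
red [315, 296, 13, 11, 128] [320.9 300.7] axis? [0.4765 0.1266 0.062 ]
red [313, 326, 16, 41, 653] [320.5 346. ] axis? [0.4408 0.1288 0.062 ]
green [318, 268, 8, 21, 167] [321.5 277.9] axis? [0.4823 0.1259 0.036 ]
blue [630, 261, 10, 46, 261] [636.  288.3] axis? [ 0.4494 -0.1331  0.012 ]
9181
```

View pics/fin.png

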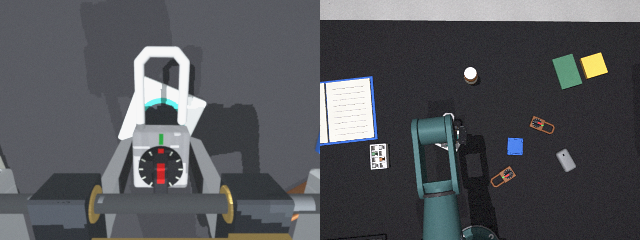

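Run:
```python
from h import *
from cell import ticket
f=cv2.imread("pics/w7.png");d=imaging.get_image("wrist");T=tcp();C=T@d["hand_eye"]
g=ray(d,C,(321.5,277.9),.1405);p=C@np.array([0,0,0,1])
q=np.linalg.inv(C)@np.array([*(T[:3,3]+T[:3,:3]@np.array([.091,0,-.0055])),1]);print("green rel",rel(g,T),"crown px expected",q[:2]/q[2]*d["fx"]+[d["cx"],d["cy"]])
v=f[:200,320].min(1).astype(int);r=np.nonzero(v>150)[0];print("crown rows",r.min(),r[r<r.min()+30].max(),sense()["dq"].round(3))
```

```text
green rel [ 1.57  0.14 -1.8 ] crown px expected [318.30290759 104.4661518 ]
crown rows 92 113 [ 0.002  0.     0.001  0.001 -0.001  0.001]
```

The crown shows at row about 102.5 against 104.5 expected for a level lock with the shackle out, so the grasp is good. Handing in.

```bash
python3 -c "
from cell import ticket
print(ticket.job_done())"
```

```text
the job is handed in; nothing more can be done
None
```

The job is handed in: the dial was clicked to the green mark and the shackle pulled out about 20 mm to its stop. The open lock is held level, dial up, about 10 cm above the middle of the reader, but the hand-in returned no verdict.

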